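# Pry the snap-fit cover off a terminal box

## Task

Open the junction box so that its terminals can be wired: pick up the flat pry tool, put its blade into the notch under the front edge of the box's snap-fit cover and lever the cover loose; do not pull the cover with the gripper while it is still snapped shut. Then lay the tool flat on the bench, lift the loosened cover off without dropping it, and set it down flat on the bench, top side up, clear of the box. Leave the other things on the bench where they are.

Things in the scene. Friction and masses are not known exactly. Their poses are not given: they have to be found in the camera images.
- junction_box: Grey terminal box fixed to the bench: tub 54 (x) x 120 (y) mm, rim 105 mm up, on a 55 mm steel bracket; feet and black cable glands reach 84 mm either side in y. Origin: on the bench under its centre. x points front to back (the front, with the notch, roughly faces the robot), z up. A sprung clip inside, 3 mm behind its centre, holds the stud under the cover's middle.
- notch (a point): Middle of the pry notch's mouth in the cover's front face, 31 mm before the box's centre, 101.5 mm up; axes as the box. Opening 24 mm wide, 7 mm high (z 98 to 105): the cover's top plate above, the front wall's sill below (3 mm thick, its outer face 4 mm behind this point), free for 28 mm behind the mouth. With the blade 25 mm in, pushing the handle down 22 to 29 degrees springs the cover (10 N).
- cover: Grey plastic cover on the box, 62 (x) x 128 (y) x 23 mm, 0.08 kg: 4 mm plate, 19 mm skirt all round, cut away at the notch; a stud under its middle. Origin: centre of the skirt's lower edge plane, 86 mm up while snapped shut. x to the back, z up. Once sprung it rests loose on the clip, within some 15 degrees of level, about 5 mm higher; grip it then across front and back (62 mm).
- cover_top (a point): Centre of the cover's top face, 23 mm above the cover's origin; 109 mm above the bench while snapped shut.
- pry_tool: Flat pry tool lying on the bench, 176 mm long, 0.16 kg: black flat-sided handle 84 long, 26 wide (y), 30 high (z), then an 8 mm steel shank and a flat blade 45 long, 14 wide, tapering from 5.5 to 3 mm thick. Origin: underside of the handle's middle. x points along the tool to the tip, z up; the blade is level, 15 mm above the handle's underside.
- tool_tip (a point): Middle of the blade's end, 132 mm ahead of the tool's origin and 15 mm above the handle's underside; axes as the tool.
- tool_grip (a point): Place to grip the handle from above, across its 26 mm (near the centre of mass): 25 mm ahead of the tool's origin, 107 mm behind the tip, 15 mm above the handle's underside.
- valve_body: Bystander: black injector body, 40 by 90 by 52 mm, lying to the right of the tool.
- indicator: Bystander: digital indicator standing in a steel holder, 136 mm high, to the left of the box.
- lap_pot: Bystander: steel dish with lapping paste, 67 mm across, 30 mm high, behind and right of the box.
Mind the look-alikes: they are no part of the job. What is shaped like the cover but blue is not meant.

How it is judged:
By the outcome, as a careful person would: the job done as asked, in the order asked, and still so for the second after the job is handed in, with the robot touching nothing.
It also fails if it takes over 72 s, if anything falls off the work surface, if the arm or the gripper's body presses on something with over 40 N, if the wrist force passes 120 N, or if a joint passes its speed limit or range.

## Robot

A 6-joint arm with a two-finger parallel gripper is mounted at the origin on a cart in front of the work surface, level with it; the furniture and walls round the work are solid. World frame = base frame: x ahead of the robot, y to its left, z up, the work surface at z = 0. Lengths are in m, angles in degrees, forces in N, time in s.
With the tool pointing down it reaches from about 0.375 to 0.9 m from the base axis. Payload 3.1 kg.
Tool frame: the origin (TCP) lies at the very end of the fingers, on their centre line; the grasp point (between the pads) lies behind it (bot.grip_depth is the z of the grasp point in the tool frame, in m); z points along the fingers, y is the direction in which the jaws open and shut (so a half turn about z gives the same grasp; the last joint's range is limited). The gripper opens to 87 mm and grips with 3 to 60 N. Pads are 19 mm wide; open, the fingers measure 117 mm over their backs; the gripper's body (75 mm by 190 mm) begins 51 mm behind the grasp point.
Start: joints at [53.199, 30.224, 82.088, -0, 67.689, -10.227], TCP at [0.28, 0.559, 0.223] pointing down, gripper open.
Joint ranges: [-176.69, 176.69], [-43.24, 126.21], [12.49, 139.97], [-82, 262], [0, 151.66], [-163.58, 163.58]. Speed limits (degrees/s): [159.86, 159.86, 180, 180, 180, 180].

## Interface

Orientations are given as a 3x3 rotation matrix whose columns are the frame's x, y, z axes.
In Python, from rig import bot, vision gives the robot as it stands. The module is installed in compiled form; this text tells all that it offers.
- The arm moves only by the shell command python3 -m jog 'ROWS'. ROWS is JSON, a list of rows, each a list of 3 entries, a list of its own where there are three numbers: the shift along the tool's x, y, z in mm, then the turn, a rotation vector about the tool's x, y, z in degrees, then the closure, from 0 (fully open) to 1 (shut). In form: [[[dx, dy, dz], [wx, wy, wz], fingers], ...]. A call has 1 to 12 rows; each row is the pose to reach, as a shift and turn from the pose commanded when the call began, along the tool's axes at that moment; what a row does not reach only later rows make up. A row lasts 1/12 s, in which the tool goes at most 41.7 mm and 7.16 degrees, less where a joint would pass 70% of its speed; a pose out of reach is approached as far as the arm can. A call with a gripper value outside its range is refused whole. The fingers move at their own pace and stop on an object; the grip force is fixed at half the most. Time passes only in rows, so rows that repeat a pose let the fingers close. It gives the time, the measured TCP pose, the force and the opening at its end, in the units of the state.
- bot.read_state(): the state, without advancing time (a new reading comes with each control period).
- vision.capture(name): name is "scene" or "top"; returns the picture (400x640x3 uint8, red, green, blue); there is no depth.
- vision.camera_info(name): a dict with "intrinsics" (3x3 intrinsics, pixels), "camera_from_world" (4x4, takes a point from world to camera coordinates). Camera axes: x right, y up, looking along -z (the intrinsics and any distortion apply to the point x, -y, -z); pixel columns grow to the right and rows downward; lengths in m; the calibration is good to about 2 mm. A picture is of the moment at which its call begins. camera_info takes no time and is no camera call.
- bot.hand_in(): hands the job in, once; it reports no verdict.
The state is a dict: "time_s": time; "joint_positions": joint angles; "qvel": joint speeds; "tau": joint torques, N m; "position": TCP position; "tcp_rot": TCP orientation; "force": force on the tool from outside, world axes, zero at the start; "moment": the same for the moment, N m; "opening": opening from 0.0 (shut) to 1.0 (fully open).
Only numpy, scipy, OpenCV 4.12 (cv2) and the standard library are available. Lean on these libraries where they do the work, as an engineer would, in place of code of your own. Each camera call takes 0.05 s, during which the arm holds its last target. There are 200 camera calls.

## Working session

There is one attempt and no reset: what is moved stays moved. The work goes in short steps, Python scripts to look and compute and a shell command to move; the robot and the scene stay as the last step left them, time stands still between calls to the robot, and variables do not carry over. Pictures are saved under pics/ and viewed, about 8 in all and at most 12, crops included, and the job is handed in when it is done.

```bash
mkdir -p pics
python3 - <<'E'
from rig import bot, vision
import cv2
for n in("scene","top"):
    cv2.imwrite(f"pics/{n}0.png",vision.capture(n)[:,:,::-1])
    i=vision.camera_info(n);print(i)
s=bot.read_state();print(s,bot.grip_depth)
E
```

```text
{'intrinsics': array([[372.65587191,   0.        , 318.77017319],
       [  0.        , 372.65587191, 199.72715233],
       [  0.        ,   0.        ,   1.        ]]), 'camera_from_world': array([[ 0.83271379, -0.55325659, -0.02224632, -0.48907933],
       [ 0.29356361,  0.40706752,  0.86493725, -0.22582351],
       [-0.46947647, -0.72677588,  0.50138674, -0.87319108],
       [ 0.        ,  0.        ,  0.        ,  1.        ]])}
{'intrinsics': array([[481.27841546,   0.        , 319.57426253],
       [  0.        , 481.27841546, 190.36765803],
       [  0.        ,   0.        ,   1.        ]]), 'camera_from_world': array([[-0.02324574, -0.99963975,  0.01341687, -0.00393754],
       [ 0.9949162 , -0.02181635,  0.09831477, -0.56236009],
       [-0.09798664,  0.01563406,  0.99506492, -1.3703553 ],
       [ 0.        ,  0.        ,  0.        ,  1.        ]])}
{'time_s': 0.1, 'joint_positions': array([ 5.31985369e+01,  3.02731946e+01,  8.21492845e+01,  2.28709437e-04,
        6.76902050e+01, -1.02287944e+01]), 'qvel': array([ 0.05102839, -0.11839285, -0.15172001,  0.01571768,  0.05723145,
       -0.01597991]), 'tau': array([-3.89404095e-04, -4.40986633e+01, -1.77150303e+01,  6.33937656e-02,
        5.34474151e-02, -5.11641247e-05]), 'position': array([0.2791654 , 0.55844533, 0.22167294]), 'tcp_rot': array([[-8.94366838e-01,  4.47332721e-01, -1.18110153e-03],
       [ 4.47334141e-01,  8.94365525e-01, -1.57256225e-03],
       [ 3.52877942e-04, -1.93479457e-03, -9.99998066e-01]]), 'force': array([ 0.7839093 ,  0.5418044 , -0.52207725]), 'moment': array([ 0.06417556,  0.06642047, -0.02631458]), 'opening': 1.0003053625752472} -0.0187
```

View pics/scene0.png

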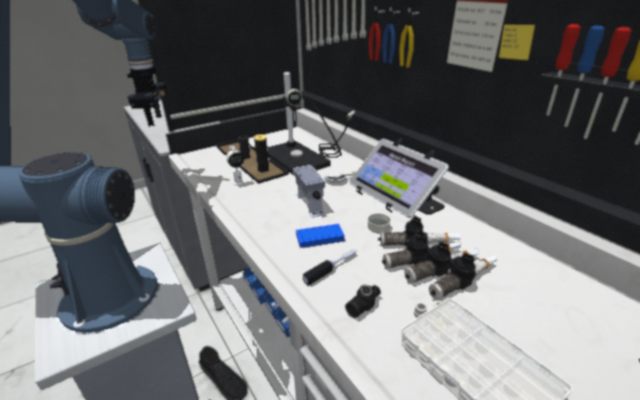

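View pics/top0.png

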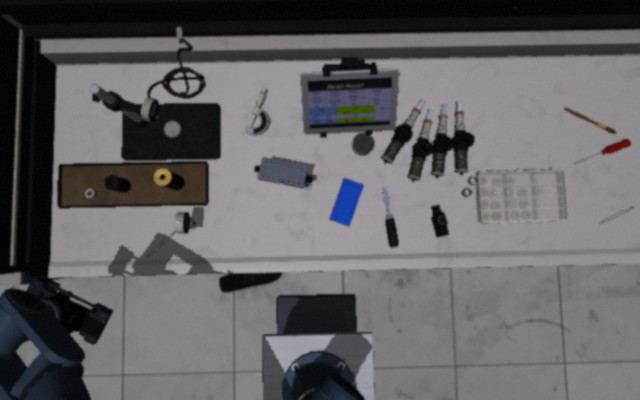

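The top view shows the box's cover at about (286,172), the blue decoy at (347,201), and the tool with its handle at (391,235) and tip at (386,188). The valve body is at (439,221) and the lap pot at (363,144). Next I'll measure with masks in both views.

```bash
cat > h.py <<'E'
import numpy as np, cv2
from rig import bot, vision
def cam(n):
    i=vision.camera_info(n);return i["intrinsics"],i["camera_from_world"]
def ray(n,uv):
    K,T=cam(n);d=np.linalg.inv(K)@np.array([uv[0],uv[1],1.]);d=np.array([d[0],-d[1],-d[2]])
    R=T[:3,:3];return -R.T@T[:3,3],R.T@d
def onz(n,uv,z):
    o,d=ray(n,uv);return o+d*(z-o[2])/d[2]
def proj(n,p):
    K,T=cam(n);q=T[:3,:3]@np.array(p)+T[:3,3];q=K@np.array([q[0],-q[1],-q[2]]);return q[:2]/q[2]
def two(uv1,uv2):
    o1,d1=ray("top",uv1);o2,d2=ray("scene",uv2)
    A=np.c_[d1,-d2];t=np.linalg.lstsq(A,o2-o1,rcond=None)[0]
    a,b=o1+t[0]*d1,o2+t[1]*d2;return (a+b)/2,np.linalg.norm(a-b)
E
python3 - <<'E'
from h import *
t=cv2.imread("pics/top0.png");s=cv2.imread("pics/scene0.png")
a=cv2.resize(t[140:260,245:455],None,fx=3.8,fy=3.8,interpolation=cv2.INTER_CUBIC)
cv2.imwrite("pics/c1.png",a)
b=cv2.resize(s[150:320,270:400],None,fx=3.5,fy=3.5,interpolation=cv2.INTER_CUBIC);cv2.imwrite("pics/c2.png",b)
g=cv2.cvtColor(t,cv2.COLOR_BGR2GRAY)
# handle
def comps(m,r0,r1,c0,c1,z,name):
    k=np.zeros_like(m);k[r0:r1,c0:c1]=m[r0:r1,c0:c1]
    for c in cv2.findContours(k,0,2)[0]:
        if cv2.contourArea(c)>40:
            r=cv2.minAreaRect(c);bx=cv2.boxPoints(r)
            print(name,np.round(r[0],1),np.round(r[1],1),np.round([onz("top",q,z) for q in bx],3)[:,:2].tolist(),np.round(onz("top",r[0],z),4))
comps((g<75).astype('u1'),205,255,375,410,.015,'handle')
comps((g<150).astype('u1'),180,255,375,410,.015,'tool')
comps((g<165).astype('u1'),145,195,245,325,.109,'cover')
print(proj("top",(0.4,0,0)))
E
```

```text
handle [391.4 232.2] [28.4  9. ] [[0.476, -0.205], [0.479, -0.231], [0.398, -0.242], [0.394, -0.215]] [ 0.4365 -0.2233  0.015 ]
tool [389.4 217. ] [63.8 18. ] [[0.566, -0.174], [0.578, -0.226], [0.396, -0.263], [0.385, -0.212]] [ 0.4806 -0.2189  0.015 ]
cover [284.5 169.5] [49. 79.] [[0.684, 0.187], [0.68, -0.031], [0.544, -0.027], [0.549, 0.188]] [0.6138 0.0795 0.109 ]
[315.05500365 246.49840909]
```

View pics/c1.png

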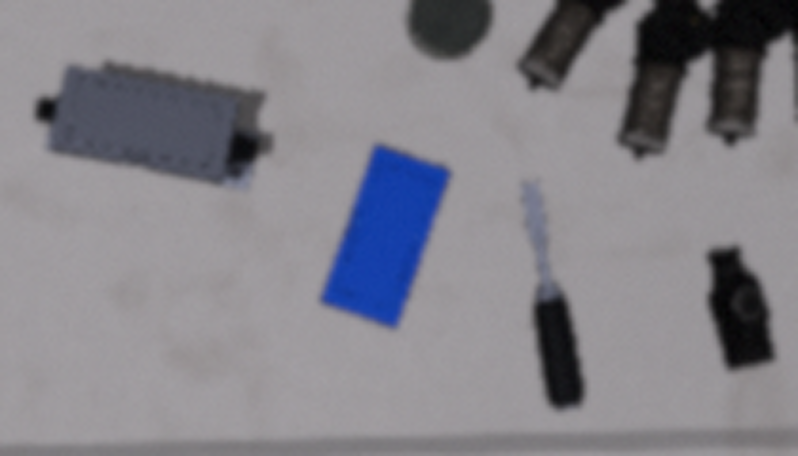

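View pics/c2.png

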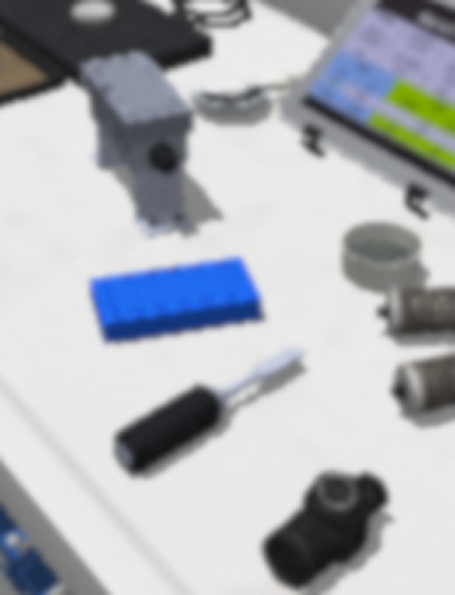

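The top crop shows the cover's corners at crop (68,68), (50,150), (222,183) and (238,100), with a shadow beyond its back edge. The tool runs from (566,405) to its tip at (530,180). The oblique view agrees: the right-hand gland faces the camera and the tool lies upright. A colour mask should fix the cover better.

Run:
```python
from h import *
t=cv2.imread("pics/top0.png");ti=t.astype(int)
k=np.zeros(t.shape[:2],'u1');d=ti[:,:,0]-ti[:,:,2]
print(d[172,283],d[163,300],d[172,340],d[200,420], t[172,283])
k[150:195,250:325]=(d>14)[150:195,250:325]
c=max(cv2.findContours(k,0,1)[0],key=cv2.contourArea)
r=cv2.minAreaRect(c);bx=cv2.boxPoints(r);w=np.array([onz("top",q,.109) for q in bx])
print('cover',r,np.round(w,4).tolist(),w.mean(0),[np.linalg.norm(w[i]-w[i-1]) for i in range(4)])
for z in (.109,):
  e=w[0]-w[1] if np.linalg.norm(w[0]-w[1])>np.linalg.norm(w[1]-w[2]) else w[1]-w[2]
  if e[1]<0:e=-e
  yaw=np.degrees(np.arctan2(-e[0],e[1]));print('box yaw',yaw,'y axis',e)
# tool: handle dark centroid + blade
g=cv2.cvtColor(t,cv2.COLOR_BGR2GRAY)
h=np.zeros_like(g);h[205:255,378:405]=(g<100)[205:255,378:405]
ys,xs=np.nonzero(h);hc=np.array([xs.mean(),ys.mean()]);print('handle',hc,xs.min(),xs.max(),ys.min(),ys.max())
tip=np.array([245+530/3.8,140+179/3.8]);
H=onz("top",hc,.018);T=onz("top",tip,.015);print(H,T,np.linalg.norm(T-H))
bl=np.zeros_like(g);bl[183:213,376:400]=(d>10)[183:213,376:400]
ys,xs=np.nonzero(bl);print('blade',xs.mean(),ys.mean(),ys.min(),ys.max(),onz("top",(xs.mean(),ys.mean()),.015))
B=onz("top",(xs.mean(),ys.mean()),.015);print('yaw',np.degrees(np.arctan2(*(T-H)[[1,0]])),np.degrees(np.arctan2(*(B-H)[[1,0]])))
for p in [(-.2,0)]:pass
# two-view check
for a,b in [((68,68),(85,65)),((238,100),(188,118)),((222,183),(125,122))]:
    print(two((245+a[0]/3.8,140+a[1]/3.8),(270+b[0]/3.5,150+b[1]/3.5)))
```

```text
16 3 0 0 [96 83 80]
cover ((286.0703125, 172.59774780273438), (53.140071868896484, 21.428178787231445), 13.091894149780273) [[0.5946, 0.153, 0.109], [0.6521, 0.1391, 0.109], [0.6157, -0.0025, 0.109], [0.5583, 0.012, 0.109]] [0.60517511 0.07539797 0.109     ] [np.float64(0.14553417580246872), np.float64(0.059215330626183824), np.float64(0.14618123906481423), np.float64(0.059149156202689165)]
box yaw -14.435081466647524 y axis [0.03644048 0.1415664  0.        ]
handle [391.31832797 231.63987138] 385 398 215 247
[ 0.43800524 -0.22248287  0.018     ] [ 0.56883228 -0.20776513  0.015     ] 0.13168646904558096
blade 385.78125 198.86458333333334 188 212 [ 0.53409981 -0.2103388   0.015     ]
yaw 6.418655141157864 7.202641137328167
(array([0.62440565, 0.15021315, 0.10209948]), np.float64(0.052605698508487696))
(array([0.62123922, 0.01686814, 0.09864225]), np.float64(0.0035391817740814333))
(array([0.56186741, 0.02838868, 0.10783263]), np.float64(0.0013066808433554332))
```

```bash
cat >> h.py <<'E'
from scipy.spatial.transform import Rotation as Ro
def go(p,yaw=None,pitch=0,R=None):
    """target with jaw normal along tool yaw (fingers down; -x_tool = tool heading); pitch>0 = handle down/tip up"""
    s=bot.read_state();R0=s["tcp_rot"]
    if R is None:
        c,n=np.cos(np.radians(yaw)),np.sin(np.radians(yaw))
        R=np.array([[-c,-n,0],[-n,c,0],[0,0,-1.]])
        ax=np.array([-n,c,0]);R=Ro.from_rotvec(-np.radians(pitch)*ax).as_matrix()@R
    d=R0.T@(np.array(p)-s["position"])*1000;w=np.degrees(Ro.from_matrix(R0.T@R).as_rotvec())
    print("shift",np.round(d,1),"turn",np.round(w,2),"pos",np.round(s["position"],4))
def edge(g,p,q,n,lo,hi):
    """subpixel dark->bright edge points along normal n from points on p..q; returns line pts"""
    out=[]
    for a in np.linspace(.12,.88,25):
        b=np.array(p)*(1-a)+np.array(q)*a;ts=np.arange(lo,hi,.25)
        pr=cv2.remap(g,np.float32([b[0]+ts*n[0]]),np.float32([b[1]+ts*n[1]]),1)[0]
        gr=np.maximum(np.gradient(cv2.GaussianBlur(pr[None].astype('f4'),(9,1),0)[0]),0);t=(ts*gr**2).sum()/(gr**2).sum();out.append(b+t*np.array(n))
    return cv2.fitLine(np.float32(out),cv2.DIST_HUBER,0,.01,.01).ravel()
def isect(l,m):
    A=np.c_[l[:2],-m[:2]];t=np.linalg.solve(A,m[2:]-l[2:]);return l[2:]+t[0]*l[:2]
E
python3 - <<'E'
from h import *
t=cv2.imread("pics/top0.png");g=cv2.cvtColor(t,cv2.COLOR_BGR2GRAY).astype('f4')
f=lambda a:np.array([245+a[0]/3.8,140+a[1]/3.8])
TL,BL,BR,TR=map(f,[(68,68),(50,150),(222,183),(238,100)])
u=(BR-BL)/np.linalg.norm(BR-BL);v=np.array([-u[1],u[0]])
F=edge(g,BL,BR,v,-4,4);L=edge(g,BL,TL,-u,-4,4)
a=isect(F,L);print('BL',a,onz("top",a,.109))
Fw=[onz("top",F[2:]+k*F[:2],.109) for k in(-20,20)]
e=Fw[0]-Fw[1];e=e if e[1]>0 else -e;print('yaw',np.degrees(np.arctan2(-e[0],e[1])))
e/=np.linalg.norm(e);x=np.array([e[1],-e[0],0]);c=onz("top",a,.109)+.031*x-.064*e;print('cover centre',c,'notch',c-.031*x)
print('camera pos',ray("top",(0,0))[0])
print('proj corners',[proj("top",c+i*.031*x+j*.064*e) for i in(-1,1) for j in (1,-1)],[f(q) for q in[(50,150),(222,183),(68,68),(238,100)]])
go((.463,-.2195,.12),7)
E
```

```text
BL [256.79407 179.16843] [0.58868314 0.15571074 0.109     ]
yaw -12.531634404604441
cover centre [0.60505798 0.08650912 0.109     ] notch [0.57479651 0.09323545 0.109     ]
camera pos [0.42513313 0.00521946 1.41893362]
proj corners [array([256.79406738, 179.16842651]), array([302.66010399, 188.26779376]), array([261.46469196, 157.21334662]), array([307.12047337, 166.25771497])] [array([258.15789474, 179.47368421]), array([303.42105263, 188.15789474]), array([262.89473684, 157.89473684]), array([307.63157895, 166.31578947])]
shift [-512.5 -613.3  102.7] turn [ -0.1   -0.05 -33.57] pos [0.2792 0.5584 0.2217]
```

```bash
python3 -m jog '[[[-512,-613,0],[0,0,-33.6],0],[[-512,-613,0],[0,0,-33.6],0],[[-512,-613,0],[0,0,-33.6],0],[[-512,-613,0],[0,0,-33.6],0],[[-512,-613,0],[0,0,-33.6],0],[[-512,-613,0],[0,0,-33.6],0],[[-512,-613,0],[0,0,-33.6],0],[[-512,-613,0],[0,0,-33.6],0],[[-512,-613,0],[0,0,-33.6],0],[[-512,-613,0],[0,0,-33.6],0],[[-512,-613,0],[0,0,-33.6],0],[[-512,-613,0],[0,0,-33.6],0]]'; python3 -c "
from h import *
go((.463,-.2195,.10),7)"
```

```text
time_s: 1.1
position: [0.3933, 0.0753, 0.2225]
tcp_rot: [[-0.992, -0.123, -0.0], [-0.123, 0.992, 0.0], [0.0, 0.0, -1.0]]
force: [1.4, 0.3, 0.6]
opening: 1.0
shift [ -33.1 -301.2  122.5] turn [ 0.01 -0.01  0.04] pos [0.3933 0.0753 0.2225]
```

```bash
python3 -m jog '[[[-33,-301,20],[0,0,0],0],[[-33,-301,20],[0,0,0],0],[[-33,-301,20],[0,0,0],0],[[-33,-301,20],[0,0,0],0],[[-33,-301,20],[0,0,0],0],[[-33,-301,20],[0,0,0],0],[[-33,-301,80],[0,0,0],0],[[-33,-301,122],[0,0,0],0],[[-33,-301,122],[0,0,0],0],[[-33,-301,122],[0,0,0],0],[[-33,-301,122],[0,0,0],0],[[-33,-301,122],[0,0,0],0]]'
python3 - <<'E'
from h import *
go((.463,-.2195,.003),7)
for n in("top","scene"):
    im=vision.capture(n)[:,:,::-1];u,v=map(int,proj(n,(.463,-.2195,.02)));cv2.imwrite(f"pics/{n}1.png",im)
    c=im[max(v-50,0):v+50,u-65:u+65]
    (a:=cv2.resize(c,(390*1,300),interpolation=2)); globals()[n]=a
    print(n,u,v)
cv2.imwrite("pics/c3.png",np.hstack([top,scene]))
E
```

```text
time_s: 2.1
position: [0.4632, -0.217, 0.1016]
tcp_rot: [[-0.992, -0.123, 0.0], [-0.123, 0.992, -0.0], [-0.0, -0.0, -1.0]]
force: [-0.2, -0.8, 0.5]
opening: 1.001
shift [ 0.5 -2.5 98.6] turn [-0.    0.02  0.04] pos [ 0.4632 -0.217   0.1016]
top 390 223
scene 325 265
```

View pics/c3.png

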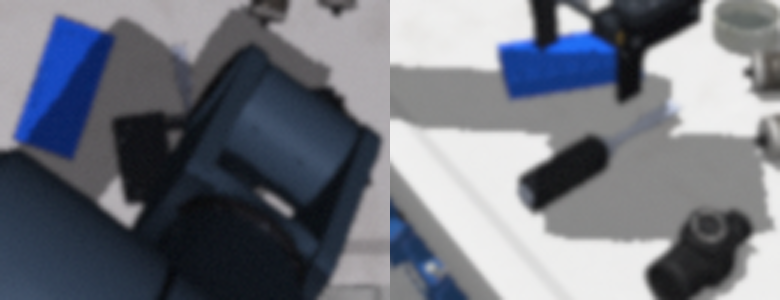

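The fingers are above and either side of the tool, and the descent is clear: the blue block stays outside the left finger. Going down and closing.

```bash
python3 -m jog '[[[0,-2,35],[0,0,0],0],[[0,-2,65],[0,0,0],0],[[0,-2,85],[0,0,0],0],[[0,-2,98],[0,0,0],0],[[0,-2,98],[0,0,0],0],[[0,-2,98],[0,0,0],0.4],[[0,-2,98],[0,0,0],0.9],[[0,-2,98],[0,0,0],1],[[0,-2,98],[0,0,0],1],[[0,-2,98],[0,0,0],1],[[0,-2,98],[0,0,0],1],[[0,-2,98],[0,0,0],1]]';python3 -m jog '[[[0,0,0],[0,0,0],1],[[0,0,0],[0,0,0],1],[[0,0,0],[0,0,0],1],[[0,0,0],[0,0,0],1]]'
```

```text
time_s: 3.2
position: [0.4635, -0.2196, 0.0029]
tcp_rot: [[-0.992, -0.122, 0.0], [-0.122, 0.992, -0.0], [-0.0, -0.0, -1.0]]
force: [0.6, 0.3, -0.3]
opening: 0.554
time_s: 3.53
position: [0.4632, -0.2194, 0.0025]
tcp_rot: [[-0.992, -0.122, -0.0], [-0.122, 0.992, 0.0], [0.0, 0.0, -1.0]]
force: [-0.4, -0.4, -0.1]
opening: 0.299
```

```bash
python3 -m jog '[[[0,0,-30],[0,0,0],1],[[0,0,-70],[0,0,0],1],[[0,0,-110],[0,0,0],1],[[0,0,-140],[0,0,0],1],[[0,0,-140],[0,0,0],1],[[0,0,-140],[0,0,0],1]]';python3 -c "
from h import *
go((.432,.1236,.0892),-12)"
```

```text
time_s: 4.03
position: [0.4641, -0.22, 0.144]
tcp_rot: [[-0.992, -0.122, 0.003], [-0.122, 0.992, -0.002], [-0.003, -0.003, -1.0]]
force: [-0.0, -0.4, -2.1]
opening: 0.291
shift [-10.1 345.1  53.9] turn [-0.13  0.18 19.03] pos [ 0.4641 -0.22    0.144 ]
```

```bash
python3 -m jog '[[[-10,345,0],[0,0,19],1],[[-10,345,0],[0,0,19],1],[[-10,345,0],[0,0,19],1],[[-10,345,0],[0,0,19],1],[[-10,345,0],[0,0,19],1],[[-10,345,0],[0,0,19],1],[[-10,345,0],[0,0,19],1],[[-10,345,0],[0,0,19],1],[[-10,345,30],[0,0,19],1],[[-10,345,53],[0,0,19],1],[[-10,345,53],[0,0,19],1],[[-10,345,53],[0,0,19],1]]';python3 - <<'E'
from h import *
go((.432,.1236,.0892),-12)
a=[]
for n in("top","scene"):
    im=vision.capture(n)[:,:,::-1];u,v=map(int,proj(n,(.55,.1,.1)));cv2.imwrite(f"pics/{n}2.png",im)
    c=im[v-38:v+38,u-50:u+50];print(n,u-50,v-38);a.append(cv2.resize(c,(400,304),interpolation=2))
cv2.imwrite("pics/c4.png",np.hstack(a))
E
```

```text
time_s: 5.03
position: [0.4286, 0.1242, 0.0875]
tcp_rot: [[-0.978, 0.207, -0.007], [0.207, 0.978, -0.0], [0.007, -0.002, -1.0]]
force: [-0.1, -0.9, -1.5]
opening: 0.296
shift [-3.4  0.1 -1.7] turn [-0.1  -0.39  0.06] pos [0.4286 0.1242 0.0875]
top 227 155
scene 240 141
```

View pics/c4.png

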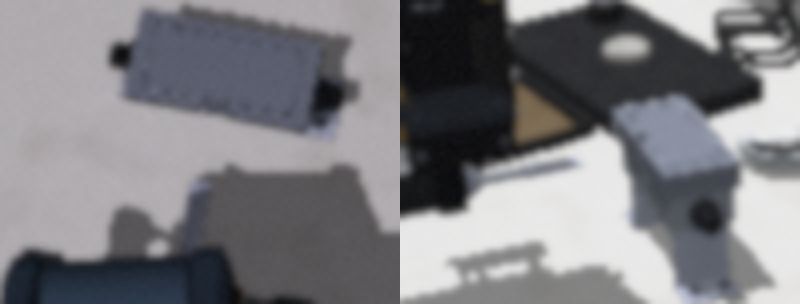

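Run:
```python
from h import *
f=lambda q:np.array([227+q[0]/4,155+q[1]/4]);s=lambda q:np.array([240+(q[0]-400)/4,141+q[1]/4])
print('tip top@.1',onz("top",f((197,180)),.1),'two',two(f((197,180)),s((578,160))))
st=bot.read_state();P=st["position"];R=st["tcp_rot"]
print('pred tip',P-R[:,0]*.107-R[:,2]*.0123)
for nm,a,b in [('FL',(122,98),(614,102)),('FR',(308,131),(652,172)),('BR',(326,42),(740,158)),('BL',(142,8),(688,97))]:
    q,e=two(f(a),s(b));print(nm,q,e,onz("top",f(a),.109),onz("scene",s(b),.109))
# edge fits in new picture
t=cv2.imread("pics/scene2.png");d=t.astype(int)
```

```text
tip top@.1 [0.5310543  0.10403542 0.1       ] two (array([0.53159342, 0.10395441, 0.09843074]), np.float64(0.0009159825789630075))
pred tip [0.53565597 0.1013347  0.10158568]
FL [0.58983529 0.15202213 0.11304751] 0.005831410615293625 [0.58772755 0.15379209 0.109     ] [0.59680615 0.15867963 0.109     ]
FR [0.55834813 0.028853   0.11233004] 0.007979822742137318 [0.56225346 0.0270689  0.109     ] [0.55770726 0.03564745 0.109     ]
BR [0.62270319 0.013792   0.11019518] 0.0013033665572526126 [0.62345494 0.01347421 0.109     ] [0.62335838 0.0159155  0.109     ]
BL [0.65255152 0.13862555 0.10526328] 0.0049040762131340515 [0.64973996 0.13940952 0.109     ] [0.65068448 0.13100613 0.109     ]
```

Cover centre is about (0.6055, 0.085) with a yaw near -12°, so the notch is at (0.575, 0.0915). The tip sits about 105 mm ahead of the TCP and about 1 mm to the left. I'll bring the tip to 5 mm before the mouth.

```bash
python3 -m jog '[[[-10,0,-1.5],[0,-0.4,0],1],[[-20,0,-1.5],[0,-0.4,0],1],[[-30,0,-1.5],[0,-0.4,0],1],[[-40,0,-1.5],[0,-0.4,0],1],[[-40,-2.5,-1.5],[0,-0.4,0],1],[[-40,-2.5,-1.5],[0,-0.4,0],1]]';python3 - <<'E'
from h import *
go((.4674,.1134,.0892),-12)
a=[]
for n in("top","scene"):
    im=vision.capture(n)[:,:,::-1];u,v=map(int,proj(n,(.565,.09,.1)));cv2.imwrite(f"pics/{n}3.png",im)
    c=im[v-30:v+30,u-40:u+40];print(n,u-40,v-30);a.append(cv2.resize(c,(400,300),interpolation=2))
cv2.imwrite("pics/c5.png",np.hstack(a))
E
```

```text
time_s: 5.63
position: [0.4707, 0.1127, 0.0913]
tcp_rot: [[-0.978, 0.208, 0.008], [0.208, 0.978, -0.002], [-0.008, 0.0, -1.0]]
force: [-0.8, -0.1, -1.4]
opening: 0.298
shift [ 3.4 -0.   2.1] turn [ 0.01  0.46 -0.03] pos [0.4707 0.1127 0.0913]
top 241 157
scene 255 149
```

View pics/c5.png

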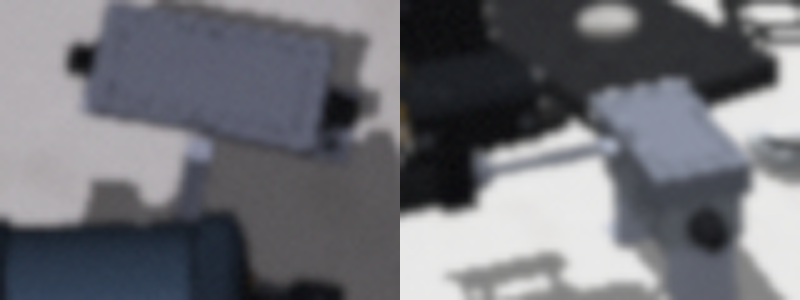

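Run:
```python
from h import *
f=lambda q:np.array([241+q[0]/5,157+q[1]/5]);s=lambda q:np.array([255+(q[0]-400)/5,149+q[1]/5])
print('tip',two(f((203,142)),s((608,147))))
st=bot.read_state();P=st["position"];R=st["tcp_rot"];print('pred tip',P-R[:,0]*.105-R[:,2]*.0123+R[:,1]*.001)
go((.4674,.1134,.0892),-12)
```

```text
tip (array([0.56916369, 0.08939598, 0.10246882]), np.float64(0.0035998705515558594))
pred tip [0.57182053 0.0923596  0.10386541]
shift [ 1.6 -0.1  1.8] turn [-0.01  0.32 -0.01] pos [0.469  0.1132 0.091 ]
```

```bash
python3 -m jog '[[[0,0,1.7],[0,0.3,0],1],[[0,0,1.7],[0,0.3,0],1],[[0,0,1.7],[0,0.3,0],1],[[0,0,1.7],[0,0.3,0],1],[[0,0,1.7],[0,0.3,0],1]]'; python3 -c "
from h import *
go((.4968,.1071,.0892),-12)"
```

```text
time_s: 6.15
position: [0.4695, 0.1135, 0.0893]
tcp_rot: [[-0.978, 0.207, 0.002], [0.207, 0.978, -0.0], [-0.002, -0.0, -1.0]]
force: [-0.8, -0.3, -1.5]
opening: 0.296
shift [-28.   -0.6   0.2] turn [-0.    0.09  0.04] pos [0.4695 0.1135 0.0893]
```

Settled. Now inserting slowly, watching the force.

```bash
python3 -m jog '[[[-3,0,0],[0,0,0],1],[[-6,0,0],[0,0,0],1],[[-9,-0.3,0],[0,0,0],1],[[-12,-0.5,0],[0,0,0],1],[[-12,-0.5,0],[0,0,0],1],[[-12,-0.5,0],[0,0,0],1]]'; python3 -c "
from h import *
go((.4968,.1071,.0892),-12)"
```

```text
time_s: 6.65
position: [0.4816, 0.1103, 0.0894]
tcp_rot: [[-0.978, 0.208, 0.002], [0.208, 0.978, -0.0], [-0.002, 0.0, -1.0]]
force: [0.7, -0.6, -1.0]
opening: 0.299
shift [-15.5  -0.    0.2] turn [0.   0.11 0.01] pos [0.4816 0.1103 0.0894]
```

```bash
python3 -m jog '[[[-3,0,0],[0,0,0],1],[[-6,0,0],[0,0,0],1],[[-9,0,0],[0,0,0],1],[[-12,0,0],[0,0,0],1],[[-15.5,0,0],[0,0,0],1],[[-15.5,0,0],[0,0,0],1],[[-15.5,0,0],[0,0,0],1]]'
python3 - <<'E'
from h import *
go((.4968,.1071,.0892),-12)
a=[]
for n in("top","scene"):
    im=vision.capture(n)[:,:,::-1];u,v=map(int,proj(n,(.565,.09,.1)));cv2.imwrite(f"pics/{n}4.png",im)
    c=im[v-30:v+30,u-40:u+40];a.append(cv2.resize(c,(400,300),interpolation=2))
cv2.imwrite("pics/c6.png",np.hstack(a))
E
```

```text
time_s: 7.23
position: [0.4968, 0.1072, 0.0894]
tcp_rot: [[-0.978, 0.208, 0.002], [0.208, 0.978, -0.0], [-0.002, 0.0, -1.0]]
force: [-0.0, 0.2, -1.4]
opening: 0.293
shift [-0.1 -0.1  0.2] turn [0.   0.11 0.02] pos [0.4968 0.1072 0.0894]
```

View pics/c6.png

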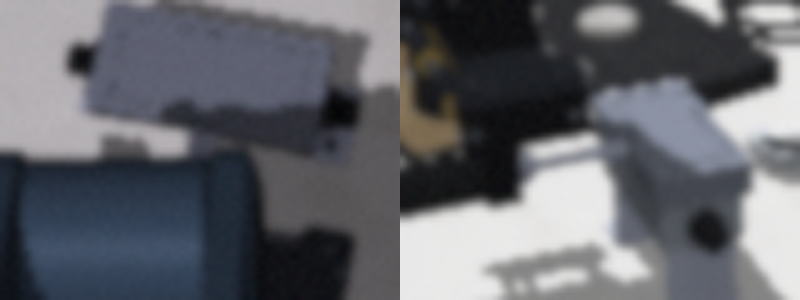

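The blade has gone into the notch in both views, with no contact force. Now levering about the sill edge.

```bash
python3 -m jog '[[[-0.6,0,5.9],[0,-3,0],1],[[-1.5,0,10.2],[0,-6,0],1],[[-2.6,0,14.5],[0,-9,0],1],[[-3.9,0,18.7],[0,-12,0],1],[[-5.5,0,22.9],[0,-15,0],1],[[-7.2,0,27],[0,-18,0],1],[[-7.2,0,27],[0,-18,0],1],[[-7.2,0,27],[0,-18,0],1]]'
```

```text
time_s: 8.0
position: [0.501, 0.1057, 0.0614]
tcp_rot: [[-0.931, 0.207, 0.299], [0.196, 0.978, -0.065], [-0.306, -0.002, -0.952]]
force: [-1.7, 0.2, -3.5]
opening: 0.297
```

```bash
python3 -m jog '[[[-0.5,0,3],[0,-2,0],1],[[-1,0,5.8],[0,-4,0],1],[[-1.9,0,10.1],[0,-7,0],1],[[-2.6,0,13],[0,-9,0],1],[[-2.6,0,13],[0,-9,0],1],[[-2.6,0,13],[0,-9,0],1]]';python3 - <<'E'
from h import *
st=bot.read_state();print(st["force"],st["moment"])
a=[]
for n in("top","scene"):
    im=vision.capture(n)[:,:,::-1];u,v=map(int,proj(n,(.565,.09,.1)));cv2.imwrite(f"pics/{n}5.png",im)
    c=im[v-30:v+30,u-40:u+40];a.append(cv2.resize(c,(400,300),interpolation=2))
b=cv2.imread("pics/scene4.png");u,v=map(int,proj("scene",(.565,.09,.1)));b=cv2.resize(b[v-30:v+30,u-40:u+40],(400,300),interpolation=2)
cv2.imwrite("pics/c7.png",np.hstack([b,a[1]]))
E
```

```text
time_s: 8.5
position: [0.5211, 0.1102, 0.0701]
tcp_rot: [[-0.887, 0.216, 0.408], [0.193, 0.976, -0.098], [-0.42, -0.008, -0.907]]
force: [-2.4, -3.9, -2.2]
opening: 0.297
[-2.40398503 -3.86098817 -2.20442376] [-0.35412288  0.91795788  0.37394338]
```

View pics/c7.png

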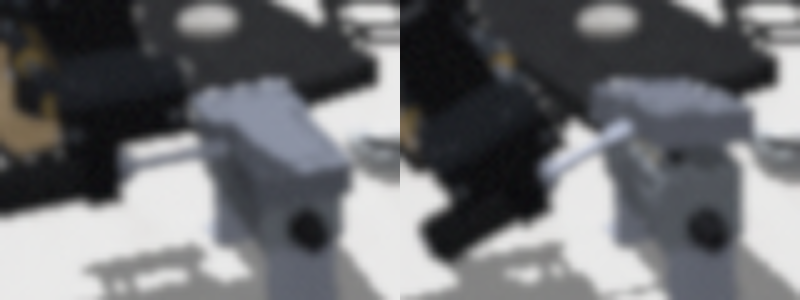

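The right-hand picture shows the cover risen, with the box's interior visible at (675,155) and the blade still under its front edge. But the arm rose instead of following the arc, so I'll check the joints before moving.

Run:
```python
from h import *
st=bot.read_state();print(st["time_s"],st["joint_positions"].round(1),st["qvel"].round(2),st["position"],st["force"],st["moment"],st["tau"].round(1))
print('tip',st["position"]-st["tcp_rot"][:,0]*.105-st["tcp_rot"][:,2]*.0123)
```

```text
8.6 [  4.2  35.9 119.3 -81.8   7.4   6.5] [-0.58  0.04  0.04 -1.1   1.03 -4.99] [0.52152514 0.11037283 0.07027584] [-5.76723157 -1.48400849 -3.04257084] [ 0.0714509   1.25877978 -0.31743131] [  0.3 -37.8  -8.8  -0.6  -0.3   0.2]
tip [0.60967261 0.09168097 0.12556532]
```

The arm ran into the wrist singularity (j5≈7°, j4 at its limit), so the tip went up instead of further around. I'll back out gently along the arc, first to the reachable 17° pose.

```bash
python3 -c "
from h import *
go((.501,.1057,.0625),-12,17)"
```

```text
shift [20.6 -8.9 -0.9] turn [-0.59  7.85 -0.09] pos [0.5215 0.1104 0.0703]
```

```bash
python3 -m jog '[[[4,-2,0],[0,2,0],1],[[4,-2,0],[0,2,0],1]]'; python3 -c "
from h import *
print(bot.read_state()['joint_positions'].round(1))
go((.501,.1057,.0625),-12,17)"
```

```text
time_s: 8.77
position: [0.5193, 0.1086, 0.0693]
tcp_rot: [[-0.9, 0.209, 0.381], [0.188, 0.978, -0.093], [-0.392, -0.012, -0.92]]
force: [-2.0, -1.0, -0.7]
opening: 0.293
[  3.6  35.6 118.5 -60.8   7.7 -15.2]
shift [18.6 -6.6 -0.5] turn [-0.66  6.09  0.14] pos [0.5193 0.1086 0.0693]
```

```bash
python3 -m jog '[[[4,-1.5,0],[-0.1,1.5,0],1],[[8,-3,0],[-0.3,3,0],1],[[12,-5,0],[-0.5,4.5,0],1],[[16.5,-6.3,0],[-0.6,6,0],1],[[16.5,-6.3,0],[-0.6,6,0],1],[[16.5,-6.3,0],[-0.6,6,0],1]]'; python3 -c "
from h import *
s=bot.read_state();print(s['joint_positions'].round(1),s['position']-s['tcp_rot'][:,0]*.105-s['tcp_rot'][:,2]*.0123)
go((.4968,.1072,.0894),-12,0)"
```

```text
time_s: 9.27
position: [0.5057, 0.1058, 0.0639]
tcp_rot: [[-0.933, 0.207, 0.293], [0.198, 0.978, -0.061], [-0.299, 0.001, -0.954]]
force: [0.4, 0.8, 0.6]
opening: 0.298
[  1.8  35.1 117.1 -20.6  11.5 -56.5] [0.60005205 0.08578933 0.10705593]
shift [  0.9  -0.5 -27. ] turn [ 0.06 17.42  0.03] pos [0.5057 0.1058 0.0639]
```

```bash
python3 -m jog '[[[0,0,-4.5],[0,3,0],1],[[0,0,-9],[0,6,0],1],[[0,0,-13.5],[0,9,0],1],[[0.4,-0.2,-18],[0,12,0],1],[[0.7,-0.4,-22.5],[0,15,0],1],[[0.9,-0.5,-27],[0,17.4,0],1],[[0.9,-0.5,-27],[0,17.4,0],1],[[0.9,-0.5,-27],[0,17.4,0],1]]'; python3 -c "
from h import *
s=bot.read_state();print(s['joint_positions'].round(1),s['position']-s['tcp_rot'][:,0]*.105-s['tcp_rot'][:,2]*.0123)
go((.4968,.1072,.0894),-12,0)"
python3 - <<'E'
from h import *
a=[]
for n in("top","scene"):
    im=vision.capture(n)[:,:,::-1];u,v=map(int,proj(n,(.565,.09,.1)));cv2.imwrite(f"pics/{n}6.png",im);print(n,u-40,v-30)
    c=im[v-30:v+30,u-40:u+40];a.append(cv2.resize(c,(400,300),interpolation=2))
cv2.imwrite("pics/c8.png",np.hstack(a))
E
```

```text
time_s: 9.93
position: [0.4956, 0.1067, 0.0884]
tcp_rot: [[-0.978, 0.208, -0.002], [0.208, 0.978, -0.001], [0.002, -0.001, -1.0]]
force: [-0.1, 0.7, -0.6]
opening: 0.294
[-5.000e-01  3.350e+01  1.055e+02 -1.000e-01  4.110e+01 -7.840e+01] [0.59834847 0.08484929 0.10058298]
shift [-1.   0.7 -1. ] turn [-0.05 -0.09 -0.01] pos [0.4956 0.1067 0.0884]
top 241 157
scene 255 149
```

View pics/c8.png

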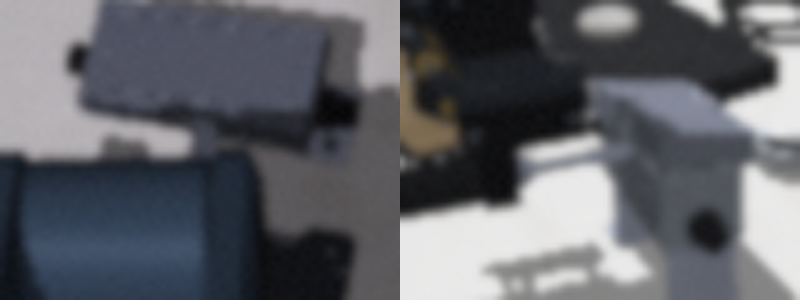

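The cover is now loose: it sits higher and slightly tilted, with its front skirt off the wall. Withdrawing the blade.

```bash
python3 -m jog '[[[4,0,0],[0,0,0],1],[[10,0,0],[0,0,0],1],[[20,0,0],[0,0,0],1],[[30,0,0],[0,0,0],1],[[40,0,0],[0,0,0],1],[[50,0,0],[0,0,0],1],[[60,0,0],[0,0,0],1],[[60,0,0],[0,0,0],1]]'; python3 -c "
from h import *
go((.463,-.2195,.14),7)"
```

```text
time_s: 10.7
position: [0.4321, 0.1204, 0.0885]
tcp_rot: [[-0.978, 0.207, -0.009], [0.207, 0.978, 0.002], [0.009, -0.0, -1.0]]
force: [-0.1, -0.3, -2.2]
opening: 0.294
shift [-100.2 -326.1  -52.3] turn [  0.07  -0.51 -18.97] pos [0.4321 0.1204 0.0885]
```

```bash
python3 -m jog '[[[0,-30,-30],[0,-0.5,0],1],[[0,-70,-52],[0,-0.5,0],1],[[-100,-326,-52],[0,-0.5,-19],1],[[-100,-326,-52],[0,-0.5,-19],1],[[-100,-326,-52],[0,-0.5,-19],1],[[-100,-326,-52],[0,-0.5,-19],1],[[-100,-326,-52],[0,-0.5,-19],1],[[-100,-326,-52],[0,-0.5,-19],1],[[-100,-326,-52],[0,-0.5,-19],1],[[-100,-326,-52],[0,-0.5,-19],1],[[-100,-326,-52],[0,-0.5,-19],1],[[-100,-326,-52],[0,-0.5,-19],1]]'; python3 -m jog '[[[0,0,30],[0,0,0],1],[[0,0,60],[0,0,0],1],[[0,0,90],[0,0,0],1],[[0,0,110],[0,0,0],1],[[0,0,110],[0,0,0],1],[[0,0,110],[0,0,0],1],[[0,0,110],[0,0,0],1]]'; python3 -c "
from h import *
go((.463,-.2195,.003),7)"
```

```text
time_s: 11.7
position: [0.4656, -0.2195, 0.1396]
tcp_rot: [[-0.993, -0.12, 0.004], [-0.12, 0.993, 0.003], [-0.004, 0.002, -1.0]]
force: [-0.1, 0.3, -2.5]
opening: 0.295
time_s: 12.28
position: [0.4673, -0.2188, 0.0309]
tcp_rot: [[-0.992, -0.123, 0.006], [-0.123, 0.992, 0.001], [-0.006, 0.0, -1.0]]
force: [0.5, -0.6, -1.8]
opening: 0.292
shift [ 4.5 -0.2 27.9] turn [0.01 0.32 0.07] pos [ 0.4673 -0.2188  0.0309]
```

```bash
python3 -m jog '[[[1,0,10],[0,0.2,0],1],[[2,0,18],[0,0.3,0],1],[[3,0,23],[0,0.3,0],1],[[3,0,25],[0,0.3,0],1],[[3,0,25],[0,0.3,0],1],[[3,0,25],[0,0.3,0],1]]'; python3 -m jog '[[[0,0,1.5],[0,0,0],1],[[0,0,3],[0,0,0],1],[[0,0,3],[0,0,0],1],[[0,0,3],[0,0,0],1]]'
```

```text
time_s: 12.78
position: [0.464, -0.2201, 0.0049]
tcp_rot: [[-0.993, -0.121, -0.0], [-0.121, 0.993, 0.001], [0.0, 0.001, -1.0]]
force: [-0.6, 0.3, -1.6]
opening: 0.293
time_s: 13.12
position: [0.4643, -0.2203, 0.0026]
tcp_rot: [[-0.993, -0.122, 0.001], [-0.122, 0.993, -0.0], [-0.001, -0.0, -1.0]]
force: [-0.8, 0.2, 4.0]
opening: 0.296
```

Bench contact, so I release and lift.

```bash
python3 -m jog '[[[0,0,0],[0,0,0],0.5],[[0,0,0],[0,0,0],0.2],[[0,0,0],[0,0,0],0],[[0,0,0],[0,0,0],0],[[0,0,0],[0,0,0],0],[[0,0,0],[0,0,0],0],[[0,0,0],[0,0,0],0],[[0,0,-20],[0,0,0],0],[[0,0,-60],[0,0,0],0],[[0,0,-100],[0,0,0],0],[[0,0,-140],[0,0,0],0],[[0,0,-180],[0,0,0],0]]'; python3 -c "
from h import *
go((.40,.0,.20),-15)"
```

```text
time_s: 14.12
position: [0.4635, -0.2197, 0.1836]
tcp_rot: [[-0.993, -0.122, -0.001], [-0.122, 0.993, 0.001], [0.001, 0.001, -1.0]]
force: [0.9, -0.3, -0.7]
opening: 0.989
shift [ 36.4 225.9 -16. ] turn [ 0.06 -0.06 21.98] pos [ 0.4635 -0.2197  0.1836]
```

Run:
```python
from h import *
a=[]
for n,p,w in(("top",(.6,.085,.1),38),("scene",(.6,.085,.1),38),("scene",(.48,-.22,.02),38)):
    im=vision.capture(n)[:,:,::-1];u,v=map(int,proj(n,p));cv2.imwrite(f"pics/{n}7.png",im);print(n,u-w,v-38)
    c=im[v-38:v+38,u-w:u+w];a.append(cv2.resize(c,(266,266),interpolation=2))
cv2.imwrite("pics/c9.png",cv2.resize(np.hstack(a),None,fx=1,fy=1))
```

```text
top 244 136
scene 268 138
scene 293 224
```

View pics/c9.png

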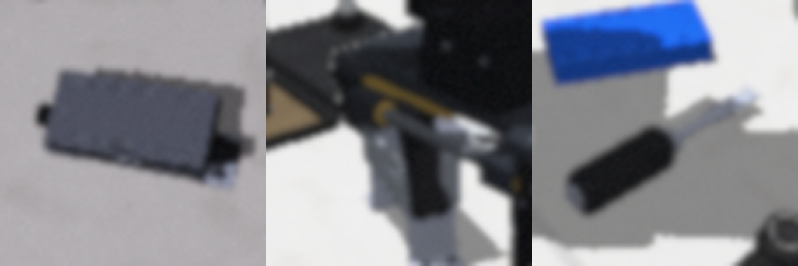

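The third crop shows the tool lying flat on the bench. The first shows the loose cover still on the box, with crop corners (60,72), (47,148), (207,168) and (218,98); the arm blocks the second. I'll swing the gripper to turn the jaws front-to-back, out of the scene camera's line, to measure tilt.

```bash
python3 -c "
from h import *
go((.42,.13,.22),-100)"; python3 -m jog '[[[0,20,-35],[0,0,7],0],[[0,60,-36],[0,0,14],0],[[0,100,-36],[0,0,21],0],[[0,140,-36],[0,0,28],0],[[0,180,-36],[0,0,35],0],[[0,220,-36],[0,0,42],0],[[0,260,-36],[0,0,49],0],[[0,300,-36],[0,0,56],0],[[0,341,-36],[0,0,63],0],[[0,341,-36],[0,0,70],0],[[0,341,-36],[0,0,77],0],[[0,341,-36],[0,0,77],0]]'; python3 -c "
from h import *
go((.42,.13,.22),-100)"
```

```text
shift [  2.7 354.3 -36.6] turn [1.0000e-01 5.2000e-01 1.0699e+02] pos [ 0.466  -0.2215  0.1853]
time_s: 15.27
position: [0.4206, 0.1201, 0.2164]
tcp_rot: [[-0.34, 0.94, -0.005], [0.94, 0.34, 0.001], [0.002, -0.004, -1.0]]
force: [0.2, -1.0, 0.6]
opening: 0.999
shift [ 9.6  2.8 -3.6] turn [-0.26 -0.06 29.87] pos [0.4206 0.1201 0.2164]
```

```bash
python3 -m jog '[[[0,0,0],[0,0,7],0],[[0,0,0],[0,0,14],0],[[0,0,0],[0,0,21],0],[[0,0,0],[0,0,28],0],[[0,0,0],[0,0,30],0],[[0,0,0],[0,0,30],0],[[0,0,0],[0,0,30],0]]'
python3 - <<'E'
from h import *
a=[]
for n in("top","scene"):
    im=vision.capture(n)[:,:,::-1];u,v=map(int,proj(n,(.6,.085,.1)));cv2.imwrite(f"pics/{n}8.png",im);print(n,u-40,v-30)
    c=im[v-30:v+30,u-40:u+40];a.append(cv2.resize(c,(400,300),interpolation=2))
cv2.imwrite("pics/c10.png",np.hstack(a))
E
```

```text
time_s: 15.85
position: [0.4216, 0.1182, 0.2169]
tcp_rot: [[0.173, 0.985, -0.003], [0.985, -0.173, 0.0], [-0.0, -0.003, -1.0]]
force: [0.5, 0.2, 0.4]
opening: 1.003
top 242 144
scene 266 146
```

View pics/c10.png

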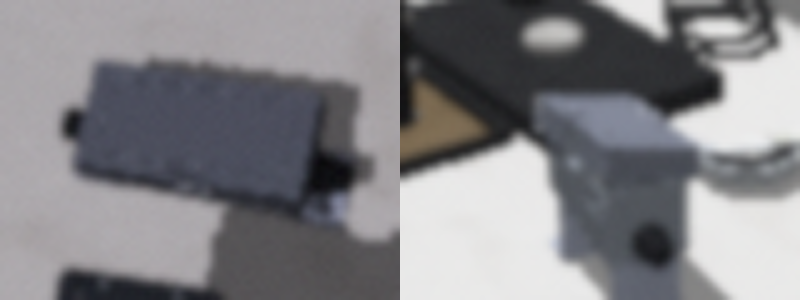

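This shows the cover resting askew on the box. Top-view corners are FL (75,170), FR (305,198), BR (320,98) and BL (95,62); in the scene view they are (535,97), (605,152), (698,152) and (630,95). That is the 12th picture, so I triangulate numerically from here.

Run:
```python
from h import *
f=lambda q:np.array([242+q[0]/5,144+q[1]/5]);s=lambda q:np.array([266+(q[0]-400)/5,146+q[1]/5])
Q={}
for nm,a,b in [('FL',(75,170),(535,97)),('FR',(305,198),(605,152)),('BR',(320,98),(698,152)),('BL',(95,62),(630,95))]:
    Q[nm],e=two(f(a),s(b));print(nm,Q[nm].round(4),round(e,4))
P=np.array([Q[k] for k in('FL','FR','BR','BL')]);c=P.mean(0);U,S,V=np.linalg.svd(P-c);n=V[2]*np.sign(V[2][2])
y=(P[0]+P[3]-P[1]-P[2])/2;x=(P[2]+P[3]-P[0]-P[1])/2
print('c',c,'n',n,'x',x,np.linalg.norm(x),'y',y,np.linalg.norm(y))
t=[onz("top",f(q),.114) for q in[(75,170),(305,198),(320,98),(95,62)]];print(np.round(t,4),np.mean(t,0))
```

```text
FL [0.5917 0.154  0.116 ] 0.0016
FR [0.5701 0.0296 0.1331] 0.0019
BR [0.6277 0.0198 0.1198] 0.0012
BL [0.6548 0.1427 0.104 ] 0.0055
c [0.61108943 0.08652256 0.11822353] n [0.21802959 0.08670583 0.97208292] x [ 0.06031902 -0.01049732 -0.0126436 ] 0.06251750175283703 y [ 0.02433485  0.12364424 -0.01648298] 0.12708961795711088
[[0.5913 0.1545 0.114 ]
 [0.5732 0.0295 0.114 ]
 [0.6281 0.0202 0.114 ]
 [0.6506 0.143  0.114 ]] [0.6107882  0.08679543 0.114     ]
```

The corners give the cover's size right (62.5 × 127 mm). It is tilted about 12° front-up and 7.5° right-side-up. I'll align the gripper to it, 23 mm right of centre to avoid the notch cut-out.

```bash
cat > g.py <<'E'
from h import *
import sys
x=np.array([.0603,-.0112,-.0126]);y=np.array([.0238,.1237,-.0165])
x/=np.linalg.norm(x);n=np.cross(x,y);n/=np.linalg.norm(n)
R=np.c_[np.cross(x,-n),x,-n]
c=np.array([.611,.0865,.118])
def T(up): return c-.023*R[:,0]+n*(-.027+up)
E
python3 - <<'E'
from g import *
print(n,np.degrees(np.arccos(n[2])))
go(T(.075),R=R);go(T(0),R=R);print(T(.075),T(0))
E
```

```text
[0.21928751 0.08742596 0.9717354 ] 13.654862043599241
shift [-15.4 201.7  49.5] turn [11.5  -7.17 -0.17] pos [0.4221 0.1182 0.2174]
shift [-24.7 186.8 122.4] turn [11.5  -7.17 -0.17] pos [0.4221 0.1182 0.2174]
[0.61793252 0.06815693 0.16748203] [0.60148596 0.06159998 0.09460188]
```

```bash
python3 -m jog '[[[-15,40,0],[0,0,0],0],[[-15,80,0],[3,-2,0],0],[[-15,120,0],[6,-4,0],0],[[-15,160,10],[9,-6,0],0],[[-15,202,30],[11.5,-7.2,-0.2],0],[[-15,202,49],[11.5,-7.2,-0.2],0],[[-15,202,49],[11.5,-7.2,-0.2],0],[[-15,202,49],[11.5,-7.2,-0.2],0],[[-15,202,49],[11.5,-7.2,-0.2],0]]'; python3 -c "
from g import *
print(bot.read_state()['joint_positions'].round());go(T(0),R=R)"
```

```text
time_s: 16.7
position: [0.6178, 0.0686, 0.1694]
tcp_rot: [[0.156, 0.963, -0.219], [0.98, -0.179, -0.088], [-0.124, -0.201, -0.972]]
force: [0.4, 0.1, -0.1]
opening: 0.999
[-1. 39. 75. -5. 79. 10.]
shift [-0.2  0.6 76.9] turn [ 0.02  0.02 -0.  ] pos [0.6178 0.0686 0.1694]
```

```bash
python3 -m jog '[[[0,0.5,15],[0,0,0],0],[[0,0.5,30],[0,0,0],0],[[0,0.5,45],[0,0,0],0],[[0,0.5,58],[0,0,0],0],[[0,0.5,68],[0,0,0],0],[[0,0.5,75],[0,0,0],0],[[0,0.5,75],[0,0,0],0],[[0,0.5,75],[0,0,0],0]]'; python3 -c "
from g import *
print(bot.read_state()['joint_positions'].round());go(T(0),R=R)"
```

```text
time_s: 17.37
position: [0.6033, 0.0618, 0.097]
tcp_rot: [[0.157, 0.964, -0.216], [0.98, -0.179, -0.088], [-0.123, -0.198, -0.972]]
force: [0.3, -0.3, 0.4]
opening: 0.999
[-2. 43. 80. -6. 69. 11.]
shift [-0.2 -1.2  2.8] turn [ 0.17 -0.   -0.03] pos [0.6033 0.0618 0.097 ]
```

```bash
python3 -m jog '[[[0,-0.5,1],[0,0,0],0.1],[[0,-0.5,1],[0,0,0],0.2],[[0,-0.5,1],[0,0,0],0.25],[[0,-0.5,1],[0,0,0],0.3],[[0,-0.5,1],[0,0,0],0.4],[[0,-0.5,1],[0,0,0],0.5],[[0,-0.5,1],[0,0,0],0.6],[[0,-0.5,1],[0,0,0],0.7],[[0,-0.5,1],[0,0,0],0.7],[[0,-0.5,1],[0,0,0],0.7]]'
```

```text
time_s: 18.2
position: [0.6026, 0.0618, 0.0954]
tcp_rot: [[0.157, 0.963, -0.217], [0.98, -0.179, -0.088], [-0.123, -0.199, -0.972]]
force: [0.3, 0.7, 1.6]
opening: 0.709
```

Gripped at 61.7 mm. Lifting along the cover's normal.

```bash
python3 -m jog '[[[0,0,-5],[0,0,0],1],[[0,0,-12],[0,0,0],1],[[0,0,-22],[0,0,0],1],[[0,0,-36],[0,0,0],1],[[0,0,-52],[0,0,0],1],[[0,0,-70],[0,0,0],1],[[0,0,-90],[0,0,0],1],[[0,0,-90],[0,0,0],1]]'
python3 - <<'E'
from h import *
go((.45,.107,.2),-100)
go((.45,.107,.03),-100)
cv2.imwrite("pics/t9.png",vision.capture("top")[:,:,::-1]);cv2.imwrite("pics/s9.png",vision.capture("scene")[:,:,::-1])
E
```

```text
time_s: 18.87
position: [0.6256, 0.0699, 0.1876]
tcp_rot: [[0.158, 0.965, -0.208], [0.98, -0.179, -0.088], [-0.122, -0.19, -0.974]]
force: [2.1, 0.2, 0.0]
opening: 0.71
shift [   7.2 -178.5   21.2] turn [-10.96   7.08   0.19] pos [0.6256 0.0699 0.1876]
shift [  27.9 -146.2  186.8] turn [-10.96   7.08   0.19] pos [0.6256 0.0699 0.1876]
```

```bash
python3 -m jog '[[[7,-30,0],[0,0,0],1],[[7,-60,5],[-3,2,0],1],[[7,-90,10],[-6,4,0],1],[[7,-120,14],[-9,6,0],1],[[7,-150,18],[-11,7.1,0.2],1],[[7,-178,21],[-11,7.1,0.2],1],[[7,-178,21],[-11,7.1,0.2],1],[[7,-178,21],[-11,7.1,0.2],1],[[7,-178,21],[-11,7.1,0.2],1]]'
python3 - <<'E'
from h import *
go((.45,.107,.03),-100)
for n in("top","scene"):
    im=vision.capture(n)[:,:,::-1].copy();cv2.imwrite(f"pics/{n}9.png",im)
E
```

```text
time_s: 19.72
position: [0.4475, 0.1064, 0.1967]
tcp_rot: [[0.174, 0.985, -0.009], [0.985, -0.174, 0.0], [-0.001, -0.009, -1.0]]
force: [1.2, 0.2, -0.8]
opening: 0.709
shift [  1.2   3.8 166.7] turn [-0.49  0.08 -0.04] pos [0.4475 0.1064 0.1967]
```

```bash
python3 -m jog '[[[1,2,30],[-0.4,0,0],1],[[1,2,65],[-0.4,0,0],1],[[1,2,100],[-0.4,0,0],1],[[1,2,130],[-0.4,0,0],1],[[1,2,150],[-0.4,0,0],1],[[1,2,166],[-0.4,0,0],1],[[1,2,176],[-0.4,0,0],1],[[1,2,182],[-0.4,0,0],1],[[1,2,182],[-0.4,0,0],1],[[1,2,182],[-0.4,0,0],1],[[1,2,182],[-0.4,0,0],1]]'; python3 -c "
from h import *
go((.45,.107,.003),-100)"
```

```text
time_s: 20.73
position: [0.4484, 0.1072, 0.0153]
tcp_rot: [[0.174, 0.985, -0.001], [0.985, -0.174, -0.001], [-0.001, -0.001, -1.0]]
force: [0.2, -0.6, -0.6]
opening: 0.708
shift [ 0.1  1.6 12.3] turn [-0.04  0.06 -0.05] pos [0.4484 0.1072 0.0153]
```

```bash
python3 -m jog '[[[0,0,3],[0,0,0],1],[[0,0,6],[0,0,0],1],[[0,0,8],[0,0,0],1],[[0,0,10],[0,0,0],1],[[0,0,10],[0,0,0],1],[[0,0,10],[0,0,0],1]]';python3 -m jog '[[[0,0,1],[0,0,0],1],[[0,0,2],[0,0,0],1],[[0,0,2],[0,0,0],1]]';python3 -m jog '[[[0,0,1],[0,0,0],1],[[0,0,1.5],[0,0,0],1],[[0,0,1.5],[0,0,0],1]]'
```

```text
time_s: 21.23
position: [0.4475, 0.1073, 0.0049]
tcp_rot: [[0.174, 0.985, -0.002], [0.985, -0.174, -0.001], [-0.001, -0.002, -1.0]]
force: [-1.1, 1.0, 0.0]
opening: 0.709
time_s: 21.48
position: [0.4475, 0.1073, 0.0028]
tcp_rot: [[0.174, 0.985, -0.002], [0.985, -0.174, -0.001], [-0.001, -0.002, -1.0]]
force: [-0.4, 0.1, -1.0]
opening: 0.708
time_s: 21.73
position: [0.4475, 0.1072, 0.0013]
tcp_rot: [[0.174, 0.985, -0.002], [0.985, -0.174, -0.001], [-0.001, -0.002, -1.0]]
force: [-0.2, -0.9, -1.5]
opening: 0.713
```

```bash
python3 -m jog '[[[0,0,0.8],[0,0,0],1],[[0,0,0.8],[0,0,0],1],[[0,0,0.8],[0,0,0],0.7]]';python3 -m jog '[[[0,0,0],[0,0,0],0.3],[[0,0,0],[0,0,0],0.27],[[0,0,0],[0,0,0],0.24],[[0,0,0],[0,0,0],0.2],[[0,0,0],[0,0,0],0.1],[[0,0,0],[0,0,0],0],[[0,0,0],[0,0,0],0],[[0,0,0],[0,0,0],0],[[0,0,0],[0,0,0],0]]'
```

```text
time_s: 21.98
position: [0.4475, 0.1072, 0.0006]
tcp_rot: [[0.174, 0.985, -0.002], [0.985, -0.174, -0.001], [-0.001, -0.002, -1.0]]
force: [-0.1, 0.3, -0.4]
opening: 0.711
time_s: 22.73
position: [0.4475, 0.1072, 0.0006]
tcp_rot: [[0.174, 0.985, -0.002], [0.985, -0.174, -0.001], [-0.001, -0.002, -1.0]]
force: [-0.4, 0.1, -0.6]
opening: 0.986
```

```bash
python3 -m jog '[[[0,0,-8],[0,0,0],0],[[0,0,-20],[0,0,0],0],[[0,0,-40],[0,0,0],0],[[0,0,-70],[0,0,0],0],[[0,0,-110],[0,0,0],0],[[0,0,-150],[0,0,0],0],[[0,0,-190],[0,0,0],0],[[0,0,-230],[0,0,0],0],[[0,0,-230],[0,0,0],0]]'; python3 -c "
from h import *
go((.38,-.22,.25),-100)"
```

```text
time_s: 23.48
position: [0.4526, 0.1077, 0.2384]
tcp_rot: [[0.174, 0.985, 0.014], [0.985, -0.174, -0.001], [0.002, 0.014, -1.0]]
force: [0.9, 0.3, 0.1]
opening: 1.001
shift [-335.3  -14.3  -12.4] turn [ 0.82 -0.1  -0.01] pos [0.4526 0.1077 0.2384]
```

```bash
python3 -m jog '[[[-335,-14,-12],[0,0,0],0],[[-335,-14,-12],[0,0,0],0],[[-335,-14,-12],[0,0,0],0],[[-335,-14,-12],[0,0,0],0],[[-335,-14,-12],[0,0,0],0],[[-335,-14,-12],[0,0,0],0],[[-335,-14,-12],[0,0,0],0],[[-335,-14,-12],[0,0,0],0],[[-335,-14,-12],[0,0,0],0],[[-335,-14,-12],[0,0,0],0],[[-335,-14,-12],[0,0,0],0],[[-335,-14,-12],[0,0,0],0]]'
python3 - <<'E'
from h import *
im=vision.capture("top")[:,:,::-1].copy();cv2.imwrite("pics/top10.png",im);sc=vision.capture("scene")[:,:,::-1].copy();cv2.imwrite("pics/scene10.png",sc)
im0=cv2.imread("pics/top0.png")
g=cv2.cvtColor(im,cv2.COLOR_BGR2GRAY);g0=cv2.cvtColor(im0,cv2.COLOR_BGR2GRAY)
print('expect cover',proj("top",(.4475+.023*.174,.1072+.023*.985,.023)),'scene',proj("scene",(.4515,.13,.023)))
m=(g<125).astype('u1');k=np.zeros_like(m);k[195:262,220:330]=m[195:262,220:330]
for c in cv2.findContours(k,0,1)[0]:
    if cv2.contourArea(c)>60:
        r=cv2.minAreaRect(c);w=np.array([onz("top",q,.023) for q in cv2.boxPoints(r)]);print(cv2.contourArea(c),cv2.contourArea(cv2.convexHull(c)),r,w[:,:2].round(4).tolist(),w.mean(0).round(4),[round(np.linalg.norm(w[i]-w[i-1]),4) for i in range(4)])
# scene: coarse grey/colour grid around cover
def mk(im,u0,u1,v0,v1):
    b=im.astype(int);q=np.zeros(im.shape[:2],'u1');q[v0:v1,u0:u1]=(cv2.cvtColor(im,cv2.COLOR_BGR2GRAY)<190)[v0:v1,u0:u1];return q
q=mk(sc,215,305,175,265)
for c in cv2.findContours(q,0,1)[0]:
    if cv2.contourArea(c)>60:
        ap=cv2.approxPolyDP(c,3,True)[:,0];print('scene',cv2.contourArea(c),ap.tolist())
p0=np.array([.4475,.1072,0]);X=np.array([.985,-.174,0]);Y=np.array([.174,.985,0]);C=p0+.023*Y
print('expect scene top', [proj("scene",C+i*.031*X+j*.064*Y+[0,0,z]).round(0).tolist() for z in(.023,0) for i,j in((-1,1),(-1,-1),(1,-1),(1,1))])
print('top expect', [proj("top",C+i*.031*X+j*.064*Y+[0,0,.023]).round(0).tolist() for i,j in((-1,1),(-1,-1),(1,-1),(1,1))])
E
```

```text
time_s: 24.48
position: [0.3754, -0.2181, 0.2427]
tcp_rot: [[0.173, 0.985, -0.003], [0.985, -0.173, 0.001], [0.0, -0.003, -1.0]]
force: [0.2, 0.8, 0.9]
opening: 1.005
expect cover [269.72703474 229.7533243 ] scene [259.57697383 206.25670249]
269.5 287.0 ((318.0, 248.5), (25.0, 22.0), 90.0) [[0.4311, 0.0227], [0.4296, -0.0409], [0.3581, -0.0391], [0.3596, 0.0241]] [ 0.3946 -0.0083  0.023 ] [np.float64(0.0715), np.float64(0.0635), np.float64(0.0715), np.float64(0.0632)]
942.5 994.0 ((270.2018127441406, 228.83944702148438), (45.31974792480469, 22.745540618896484), 9.865806579589844) [[0.4347, 0.1986], [0.499, 0.1868], [0.4736, 0.058], [0.4094, 0.0704]] [0.4542 0.1284 0.023 ] [np.float64(0.1306), np.float64(0.0654), np.float64(0.1312), np.float64(0.0654)]
scene 2422.5 [[215, 214], [215, 264], [256, 264], [254, 258], [261, 259], [261, 264], [302, 264], [304, 228], [296, 230], [295, 243], [266, 242], [233, 236]]
scene 172.5 [[293, 175], [297, 195], [304, 201], [304, 175]]
scene 973.5 [[234, 175], [240, 187], [254, 181], [261, 187], [261, 197], [246, 201], [255, 223], [275, 220], [269, 206], [268, 181], [287, 175], [244, 175], [245, 182], [241, 175]]
expect scene top [[245.0, 199.0], [255.0, 219.0], [275.0, 214.0], [263.0, 195.0], [246.0, 205.0], [256.0, 225.0], [276.0, 220.0], [264.0, 201.0]]
top expect [[246.0, 237.0], [290.0, 244.0], [293.0, 222.0], [250.0, 216.0]]
```

Run:
```python
from h import *
for a,b in(("scene0","scene10"),):
    A,B=[cv2.imread(f"pics/{q}.png").astype(int) for q in(a,b)]
    for nm,p in dict(blue=(.52,-.1,.02),valve=(.45,-.34,.03),pot=(.72,-.12,.02),tool=(.48,-.217,.015)).items():
        u,v=map(int,proj("scene",p));d=np.abs(A-B).max(2)[v-14:v+14,u-18:u+18];print(nm,(u,v),'median diff',np.median(d),'frac>60',(d>60).mean().round(2))
    for I in(A,B):
        m=(I[:,:,0]-I[:,:,2]>70)[215:255,285:350];y,x=np.nonzero(m);print('blue',x.mean()+285,y.mean()+215)
print(bot.hand_in())
```

```text
blue (318, 234) median diff 5.0 frac>60 0.02
valve (351, 293) median diff 96.0 frac>60 0.67
pot (377, 215) median diff 5.0 frac>60 0.0
tool (330, 263) median diff 6.0 frac>60 0.06
blue 319.46583850931677 234.65217391304347
blue 319.575682382134 234.70347394540943
the job is handed in; nothing more can be done
None
```

I levered the cover loose with the pry tool, laid the tool flat again at its old place, and lifted the cover off. It now lies flat on the bench, top side up, in front of the box. The job is handed in, at about 25 s of the 72 s allowed.

**Last checks**
- **Cover:** it was found at about (0.454, 0.128). Its outline matches a level cover in both cameras, within 2–3 mm.
- **Tool, blue decoy and lap pot:** unchanged against the first picture.
- **Forces:** the wrist force readings I took stayed under about 7 N.

**What failed, or I could not confirm**
- **Levering:** near 25° the arm ran into a wrist joint limit. The tip then rose and slid further in instead of following the arc. The cover had come loose by then. I backed out gently.
- **Grip on the tilted cover:** it rested tilted about 14°, so I tilted the gripper to match, 23 mm right of centre to miss the notch.
- **Release:** I felt no bench contact before opening the fingers, so the cover settled the last few millimetres.
- **Valve body:** the picture comparison there differed (median 96). The parked arm and its shadow probably covered that spot, as nothing went near the valve. I could not confirm it.
- **Indicator:** I made no separate check; nothing was moved near it.

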